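# Slide a sample tube along its V-groove cradle to the stop

## Robot

A 7-joint arm with a two-finger parallel gripper is mounted at the origin on a cart in front of the work surface, level with it; the furniture and walls round the work are solid. World frame = base frame: x ahead of the robot, y to its left, z up, the work surface at z = 0. Lengths are in mm, angles in rad, forces in N, time in s.
With the tool pointing down it reaches from about 400 to 875 mm from the base axis. Payload 4.4 kg.
Tool frame: the origin (TCP) lies midway between the tips of the shut fingers; the grasp point (between the pads) lies 19 mm behind it; x points along the fingers, y is the direction in which the jaws open and shut, and the axes are right-handed (so a half turn about x gives the same grasp; the last joint's range is limited). The gripper opens to 85 mm and grips with 20 to 120 N. Pads are 22 mm wide; open, the fingers measure 114 mm over their backs; the gripper's body (76 mm by 85 mm) begins 54 mm behind the grasp point. The pads swing forward as they close: fully open they stand 13 mm farther back than shut.
Start: joints at [-1.188, 0.628, 0.038, 1.517, -0.027, 0.996, -0.02], TCP at [282.004, 585.655, 231.313] pointing down, gripper open.
Joint ranges: [-3.06, 3.06], [-0.37, 2.12], [-1.25, 1.32], [0.18, 2.47], [-1.1, 4.24], [0.23, 1.98], [-2.94, 2.94]. Speed limits (rad/s): [2.57, 2.57, 3.14, 3.14, 3.14, 3.14, 3.14].

## Interface

Orientations are given as [roll, pitch, yaw] about the fixed x, y, z axes, in that order (R = Rz(yaw) Ry(pitch) Rx(roll)).
In Python, from cell import ctrl gives the robot as it stands.
- The arm moves only by the tool arm_command, never from a script. Its argument "series" is a list of rows, each a list of 7 numbers: the opening, from 0 (shut) to 1 (fully open), then the shift along the world's x, y, z in cm, then the turn, a rotation vector about the world's x, y, z in degrees. In form: [[claw, x, y, z, rx, ry, rz], ...]. A call has 1 to 20 rows; each row shifts and turns the commanded pose from where the row before left it; what a row does not reach is not made up. A row lasts 1/12 s, in which the tool goes at most 41.7 mm and 7.16 degrees, less where a joint would pass 70% of its speed; a pose out of reach is approached as far as the arm can. A call with a gripper value outside its range is refused whole. The fingers move at their own pace and stop on an object; the grip force is fixed at half the most. Time passes only in rows, so rows that do not move let the fingers close. It gives the time, the measured TCP pose, the force and the opening at its end, in the units of the state.
- ctrl.read_state(): the state, without advancing time (a new reading comes with each control period).
- ctrl.get_image(name): name is "scene" or "top" or "wrist"; returns the picture (420x560x3 uint8, blue, green, red); there is no depth.
- ctrl.calibration(name): a dict with "fovy" (degrees; the focal length in pixels is half the picture's height over the tangent of half this angle, whatever the lens; pixels are square), "cx", "cy" (the principal point, pixels), "k1" (the pictures are not rectified: a ray, as slopes to the right and down, at radius r is drawn at 1 + k1 r^2 times it, then the intrinsics apply), "cam_to_world" (4x4, takes a point from camera to world coordinates); the wrist camera has in their place "T_tool_cam" (4x4, takes a point from camera to tool coordinates, whose origin is the TCP and whose axes are the tool frame's). Camera axes: x right, y up, looking along -z (the intrinsics and any distortion apply to the point x, -y, -z); pixel columns grow to the right and rows downward; lengths in mm; the calibration is good to about 2 mm. A picture is of the moment at which its call begins: read the wrist's pose just before it. calibration takes no time and is no camera call.
- ctrl.finish_job(): hands the job in, once; it reports no verdict.
Trained networks look in the newest picture that a camera, given by its name, has taken for a name from the list of things; names that differ only in an ending like _2 or _b are one class to them, and where a whole thing is asked for, a point or a joint stands for the part that bears it (a point fixed in the world has none). Each returns a list of dicts, best first, with "conf" (0 to 1); they miss things now and then, are a little off and sometimes report something else, mostly with a low value. They report only what shows in the picture. A call takes as long as a camera call. They do not tell look-alikes from the thing itself.
- ctrl.spot_in(label, camera): "centre" ([x, y, z] in mm, in world coordinates, good to about 4 mm: the middle of the surface that is visible of it).
The state is a dict: "clock": time; "qpos": joint angles; "qd": joint speeds; "tau": joint torques, N m; "eef_pos": TCP position; "tool_rot": TCP orientation; "force": force on the tool from outside, world axes, zero at the start; "torque": the same for the moment, N m; "width": finger opening in mm.
Only numpy, scipy, OpenCV 4.12 (cv2) and the standard library are available. Lean on these libraries where they do the work, as an engineer would, in place of code of your own. Each camera call takes 0.05 s, during which the arm holds its last target.

## Task

The orange-capped sample tube has to be registered against the stop so that its level can be read off the scale. Slide it gently along the V-groove of its aluminium cradle, without lifting it out, until its foot rests against the blue stop plate, and leave it lying there. Do not shove the cradle along the bench, and leave the white-capped tube in the other cradle alone.

Things in the scene. Friction and masses are not known exactly. Their poses are not given: they have to be found in the camera images.
- cradle_a: Orange tube's cradle: loose 1.2 kg aluminium V-block on rubber feet, 220 long (x) x 56 wide, top 33 above bench; creeps at 8 to 16 N. Origin: centre of underside. x runs along the groove to the blue stop plate (face at x = +98, 12 thick, 64 tall); the -x end is open, roughly facing the robot. V-groove 13 deep, 26 wide. A second one like it holds the white-capped tube; which is left varies. (mm)
- orange_tube_cap (a point): Centre of the orange cap's outer end face. Clear tube, about 50 g, 103 mm long, body 21 and cap 24.5 mm in diameter, lying loose in the groove, cap to the open end, foot 55 to 90 mm short of the stop; slides at under 1 N. This point is 37 mm above the bench; the cap's top is 16 mm above the cradle's top. Site z points out of the cap along the tube.
- orange_tube_foot (a point): Centre of the flat foot of the same tube, 103 mm from the cap's end face, about 35 mm above the bench; when the tube is home it touches the stop plate.
- white_tube_mid (a point): Middle of the white-capped clear tube (97 mm long, cap 36 mm in diameter) that lies in the other cradle; not to be touched.
Mind the look-alikes: they are no part of the job. What is shaped like the part that bears orange_tube_cap but black or turquoise is not meant.

How it is judged:
By the outcome, as a careful person would: the job done as asked, in the order asked, and still so for the second after the job is handed in, with the robot touching nothing.
It also fails if it takes over 32 s, if anything falls off the work surface, if the arm or the gripper's body presses on something with over 40 N, if the wrist force passes 120 N, or if a joint passes its speed limit or range.

## Working session

There is one attempt and no reset: what is moved stays moved. The work goes in short steps, Python scripts to look and compute and a tool call to move; the robot and the scene stay as the last step left them, time stands still between calls to the robot, and variables do not carry over. Pictures are saved under pics/ and viewed, and the job is handed in when it is done.

Besides the shell and the picture viewer there is one more tool, called as a command line: name --pt "numbers of a row" for each row, then --argument value for the rest. arm_command: Moves the arm, as the interface text tells. Its arguments: {"type":"object","properties":{"series":{"type":"array"}},"required":["series"]}

```bash
ls; mkdir -p pics; cat > h.py <<'E'
from cell import ctrl
import numpy as np, cv2
E
python3 - <<'E'
from h import *
s=ctrl.read_state(); print(s)
for n in ("scene","top"):
    im=ctrl.get_image(n); cv2.imwrite(f"pics/{n}0.png",im)
    c=ctrl.calibration(n); print(n,c)
    for l in ("orange_tube_cap","orange_tube_foot","cradle_a","white_tube_mid"):
        print(l,[(np.round(d["centre"],1).tolist(),round(d["conf"],2)) for d in ctrl.spot_in(l,n)])
E
```

```text
pics
{'clock': 0.0, 'qpos': array([-1.18781962,  0.62933527,  0.03839567,  1.51839122, -0.02698585,
        0.99629805, -0.02001195]), 'qd': array([ 2.73389954e-04,  1.36207904e-03, -1.29299174e-03,  8.92062936e-04,
       -9.45815740e-05,  7.53417993e-04, -4.24114205e-04]), 'tau': array([ 2.01916606e-05, -5.63393104e+01,  1.22582886e+00, -1.93445581e+01,
        1.08931668e-02,  1.08044173e-02, -6.78483488e-06]), 'eef_pos': array([281.6884916 , 585.08384527, 230.38785952]), 'tool_rot': array([-1.56560527,  1.56888102, -2.01434931]), 'force': array([-0.43165492, -0.40176228, -1.08945424]), 'torque': array([-0.02932519,  0.00255993, -0.00717094]), 'width': 85.24544265326162}
scene {'fovy': 52.0669893156417, 'cx': 280.03777888046193, 'cy': 211.6889425170141, 'k1': -0.03355536908117884, 'cam_to_world': array([[ 6.82225986e-01,  4.45325386e-01, -5.79873266e-01,
        -1.79170394e+02],
       [-7.31018944e-01,  4.29975623e-01, -5.29841738e-01,
        -6.78759571e+02],
       [ 1.33793923e-02,  7.85370145e-01,  6.18881836e-01,
         8.08806516e+02],
       [ 0.00000000e+00,  0.000000
[... 420 characters left out ...]
4757705589478, 'k1': -0.055913896208631374, 'cam_to_world': array([[ 5.55535834e-02,  9.74525204e-01, -2.17288807e-01,
         2.85734382e+02],
       [-9.98455506e-01,  5.40840517e-02, -1.27089371e-02,
        -8.36092547e+01],
       [-6.33320511e-04,  2.17659233e-01,  9.76024619e-01,
         1.06201507e+03],
       [ 0.00000000e+00,  0.00000000e+00,  0.00000000e+00,
         1.00000000e+00]])}
orange_tube_cap [([452.3, 188.2, 21.4], 0.95), ([617.5, 190.5, 22.7], 0.87), ([524.5, 61.7, 43.9], 0.65)]
orange_tube_foot [([522.9, 67.5, 46.6], 0.91), ([619.9, 190.6, 22.2], 0.81), ([453.0, 189.5, 21.1], 0.67)]
cradle_a [([582.7, 56.5, 31.7], 0.85)]
white_tube_mid [([509.6, -331.6, 53.3], 0.97)]
```

View pics/scene0.png

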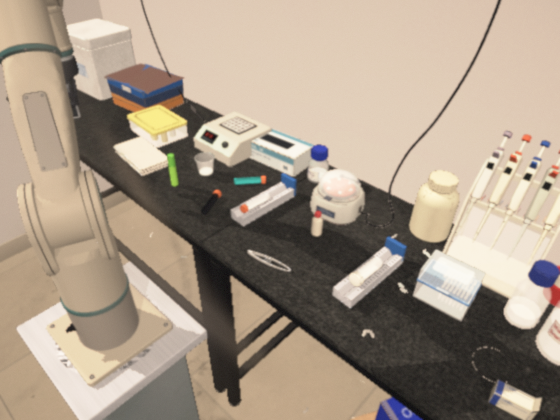

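View pics/top0.png

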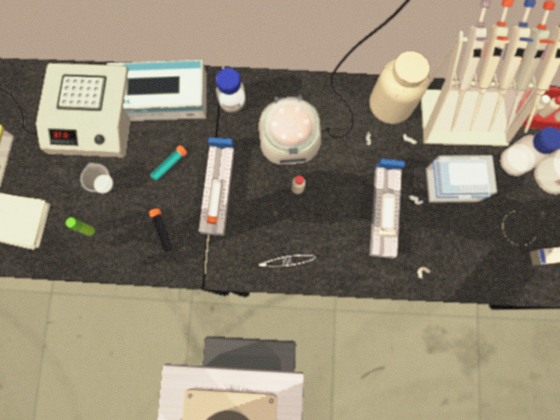

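Candidates for the orange cap: the tube in the left cradle at top (213,214) and scene (274,190); black pen with orange end at (155,213); turquoise pen with orange end at (182,150). By the description I want the one in the cradle. I'll check it in a crop.

```bash
cat >> h.py <<'E'
def ray(n,u,v,z,T=None):
    c=ctrl.calibration(n); f=210/np.tan(np.radians(c["fovy"])/2)
    xd,yd=(u-c["cx"])/f,(v-c["cy"])/f
    K=np.eye(3); p=cv2.undistortPoints(np.array([[[xd,yd]]],float),K,np.array([c["k1"],0,0,0.]))[0,0]
    M=c["cam_to_world"] if T is None else T
    d=M[:3,:3]@np.array([p[0],-p[1],-1]); o=M[:3,3]
    return o+d*(z-o[2])/d[2]
def proj(n,P,T=None):
    c=ctrl.calibration(n); f=210/np.tan(np.radians(c["fovy"])/2)
    M=c["cam_to_world"] if T is None else T
    q=M[:3,:3].T@(np.array(P,float)-M[:3,3]); a=np.array([q[0]/-q[2],-q[1]/-q[2]]); a=a*(1+c["k1"]*(a@a))
    return a*f+[c["cx"],c["cy"]]
E
python3 - <<'E'
from h import *
a=cv2.imread("pics/top0.png")[130:245,185:250]; a=cv2.resize(a,None,fx=5,fy=5,interpolation=cv2.INTER_CUBIC)
b=cv2.imread("pics/scene0.png")[165:230,225:305]; b=cv2.resize(b,None,fx=5,fy=5,interpolation=cv2.INTER_CUBIC)
c=np.zeros((600,800,3),np.uint8); c[:575,:325]=a; c[:325,340:740]=b; cv2.imwrite("pics/crop0.png",c)
E
```

```text
(no output)
```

View pics/crop0.png

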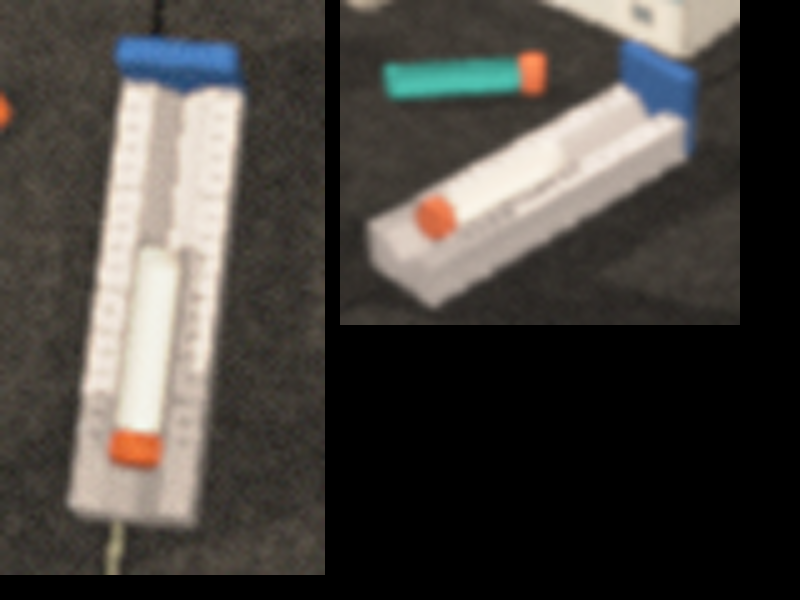

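The crop confirms it: the orange cap on a clear tube in the V-groove, at crop (135,450), with the blue stop at the far end. The stop is at crop (180,62).

```bash
python3 - <<'E'
from h import *
p=lambda u,v,z: ray("top",185+(u-2)/5,130+(v-2)/5,z)
for k,a in dict(FL=(72,505,33),FR=(196,515,33),BL=(124,84,33),BR=(243,93,33),capL=(110,462,37),capR=(158,467,37),capmid=(134,466,42),foot=(158,247,46),stopbaseL=(120,84,33)).items(): print(k,p(*a).round(1))
F=(p(72,505,33)+p(196,515,33))/2; B=(p(124,84,33)+p(243,93,33))/2
d=B-F; print("axis mid", np.degrees(np.arctan2(d[1],d[0])), np.linalg.norm(d))
for A,Bq in (((72,505,33),(124,84,33)),((196,515,33),(243,93,33))):
    d=p(*Bq)-p(*A);print(np.degrees(np.arctan2(d[1],d[0])))
for A,Bq in (((72,505,33),(196,515,33)),((124,84,33),(243,93,33))):
    d=p(*A)-p(*Bq);print("edge",np.degrees(np.arctan2(d[1],d[0]))-90,np.linalg.norm(d))
s=ctrl.read_state()
from scipy.spatial.transform import Rotation as R
print(R.from_euler("xyz",s["tool_rot"]).as_matrix().round(3))
E
```

```text
FL [455.4  98.5  33. ]
FR [453.9  40.8  33. ]
BL [661.9  92.4  33. ]
BR [660.4  34.7  33. ]
capL [475.8  82.1  37. ]
capR [474.7  59.7  37. ]
capmid [473.6  70.1  42. ]
foot [577.5  67.1  46. ]
stopbaseL [661.8  94.3  33. ]
axis mid -1.7090724249988545 206.57874186489695
-1.7025260221220777
-1.7156209946417684
edge -1.4310460755008307 57.70765506210694
edge -1.499092811824923 57.75457715743777
[[-0.     0.434  0.901]
 [-0.     0.901 -0.434]
 [-1.    -0.    -0.   ]]
```

arm_command --pt "0 1 -3.2 0 0 0 1.5" --pt "0 1 -3.2 0 0 0 1.5" --pt "0 1 -3.2 0 0 0 1.5" --pt "0 1 -3.2 0 0 0 1.5" --pt "0 1 -3.2 0 0 0 1.5" --pt "0 1 -3.2 0 0 0 1.5" --pt "0 1 -3.2 0 0 0 1.5" --pt "0 1 -3.2 0 0 0 1.5" --pt "0 1 -3.2 0 0 0 1.5" --pt "0 1 -3.2 0 0 0 1.5" --pt "0 1 -3.2 0 0 0 1.5" --pt "0 1 -3.2 0 0 0 1.5" --pt "0 1 -3.2 0 0 0 1.5" --pt "0 1 -3.2 0 0 0 1.5" --pt "0 1 -3.2 0 0 0 1.5" --pt "0 1 -3.2 0 0 0 1.5" --pt "0 0 0 0 0 0 0" --pt "0 0 0 0 0 0 0"

```text
clock: 2.0
eef_pos: [442.6, 71.6, 231.5]
tool_rot: [-0.434, 1.57, -0.469]
force: [-1.0, 0.4, 0.5]
width: 0.2
```

```bash
cat >> h.py <<'E'
from scipy.spatial.transform import Rotation as R
def wT():
    s=ctrl.read_state(); M=np.eye(4); M[:3,:3]=R.from_euler("xyz",s["tool_rot"]).as_matrix(); M[:3,3]=s["eef_pos"]
    return M@ctrl.calibration("wrist")["T_tool_cam"], M
E
python3 - <<'E'
from h import *
T,M=wT(); print(M.round(3)); np.save("T1.npy",T); im=ctrl.get_image("wrist")
cv2.imwrite("pics/w1.png",im)
for l in ("orange_tube_cap","orange_tube_foot"): print(l,[(np.round(d["centre"],1).tolist(),round(d["conf"],2)) for d in ctrl.spot_in(l,"wrist")])
E
```

```text
[[ 1.00000e-03  3.50000e-02  9.99000e-01  4.42611e+02]
 [-0.00000e+00  9.99000e-01 -3.50000e-02  7.15650e+01]
 [-1.00000e+00 -0.00000e+00  1.00000e-03  2.31493e+02]
 [ 0.00000e+00  0.00000e+00  0.00000e+00  1.00000e+00]]
orange_tube_cap [([498.9, 73.5, 46.2], 0.94), ([598.6, 207.7, 21.0], 0.66)]
orange_tube_foot [([451.2, 190.1, 20.5], 0.95), ([595.4, 202.4, 19.5], 0.87), ([495.8, 65.4, 47.2], 0.7)]
```

View pics/w1.png

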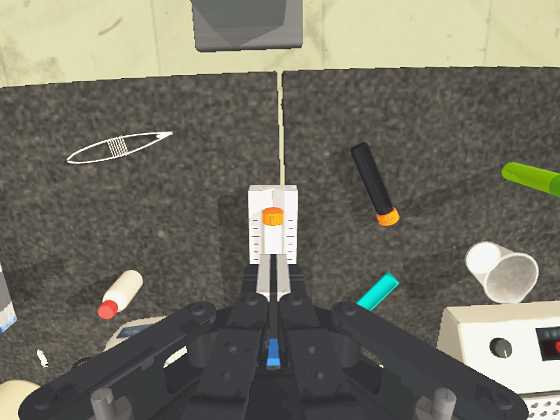

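```bash
python3 - <<'E'
from h import *
im=cv2.imread("pics/w1.png"); a=cv2.resize(im[175:275,230:315],None,fx=6,fy=6,interpolation=cv2.INTER_CUBIC); cv2.imwrite("pics/w1c.png",a)
E
```

```text
(no output)
```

View pics/w1c.png

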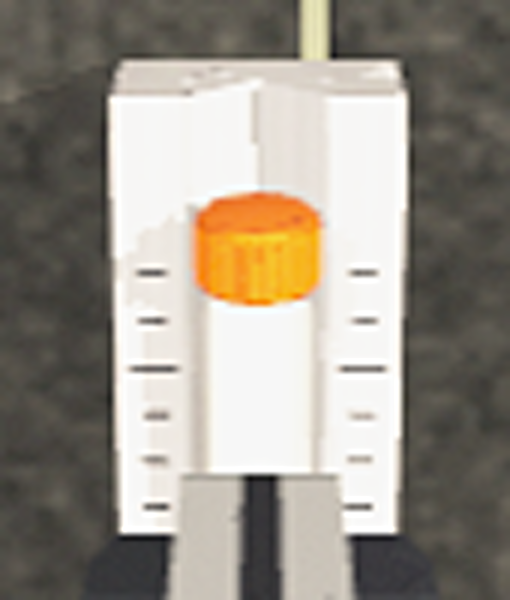

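```bash
python3 - <<'E'
from h import *
T=np.load("T1.npy")
p=lambda u,v,z: ray("wrist",230+(u-2.5)/6,175+(v-2.5)/6,z,T)
for k,a in dict(FL=(110,93,33),FR=(406,92,33),facectr=(258,213,37),facetop=(258,233,49),facebot=(258,193,25),capL=(195,215,37),capR=(322,215,37),v=(258,80,20)).items(): print(k,p(*a).round(1))
print(proj("wrist",[442.6,71.6,231.5],T), T.round(2)[:3,3])
E
```

```text
FL [450.9  43.2  33. ]
FR [452.8  98.6  33. ]
facectr [474.2  70.1  37. ]
facetop [474.1  70.1  49. ]
facebot [474.1  70.1  25. ]
capL [474.2  58.2  37. ]
capR [475.1  82.1  37. ]
v [452.7  70.9  20. ]
[273.25390751 270.47240606] [362.95  74.2  374.13]
```

arm_command --pt "0 0 0 -3 0 0 0" --pt "0 0 0 -3 0 0 0" --pt "0 0 0 -3 0 0 0" --pt "0 0 0 -3 0 0 0" --pt "0 0 0 -3 0 0 0" --pt "0 0 0 -2 0 0 0" --pt "0 0 0 -1.2 0 0 0" --pt "0 0 0 -0.8 0 0 0" --pt "0 0 0 0 0 0 0" --pt "0 0 0 0 0 0 0"

```text
clock: 2.98
eef_pos: [442.1, 75.1, 41.5]
tool_rot: [2.733, 1.57, 2.706]
force: [-0.3, -0.3, 0.7]
width: -0.2
```

```bash
python3 - <<'E'
from h import *
T,M=wT(); im=ctrl.get_image("wrist"); np.save("T2.npy",T)
a=cv2.resize(im[170:400,180:380],None,fx=2.5,fy=2.5); cv2.imwrite("pics/w2.png",a); print(M.round(3), ctrl.read_state()["force"])
print(proj("wrist",M[:3,3],T))
E
```

```text
[[-1.00000e-03  2.70000e-02  1.00000e+00  4.42135e+02]
 [ 1.00000e-03  1.00000e+00 -2.70000e-02  7.50740e+01]
 [-1.00000e+00  1.00000e-03 -1.00000e-03  4.14750e+01]
 [ 0.00000e+00  0.00000e+00  0.00000e+00  1.00000e+00]] [ 0.21510617 -0.4006517  -0.27164242]
[273.17716924 270.48874268]
```

View pics/w2.png

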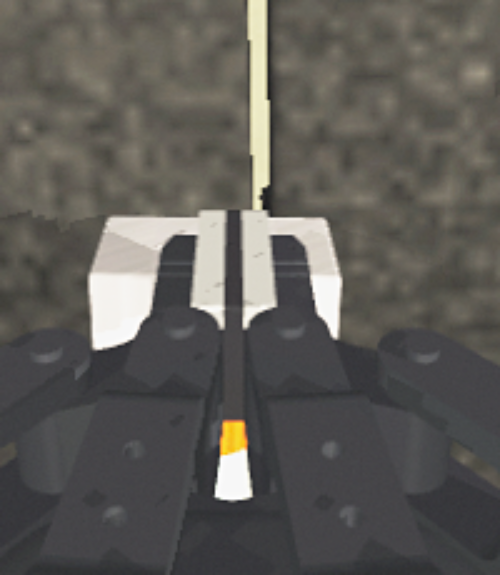

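arm_command --pt "0 0 -0.2 -0.1 0 0 0" --pt "0 0 -0.2 -0.1 0 0 0" --pt "0 0.2 0 0 0 0 0" --pt "0 0.3 -0.01 0 0 0 0" --pt "0 0.3 -0.01 0 0 0 0" --pt "0 0.3 -0.01 0 0 0 0" --pt "0 0.3 -0.01 0 0 0 0" --pt "0 0.3 -0.01 0 0 0 0" --pt "0 0.3 -0.01 0 0 0 0" --pt "0 0.3 -0.01 0 0 0 0" --pt "0 0.3 -0.01 0 0 0 0" --pt "0 0.3 -0.01 0 0 0 0" --pt "0 0.3 -0.01 0 0 0 0" --pt "0 0.2 0 0 0 0 0" --pt "0 0.1 0 0 0 0 0" --pt "0 0 0 0 0 0 0"

```text
clock: 4.37
eef_pos: [477.7, 68.7, 39.7]
tool_rot: [-3.064, 1.571, -3.094]
force: [-0.7, -0.9, -0.3]
width: -0.0
```

```bash
cat > look.py <<'E'
from h import *
import sys
k=sys.argv[1]
print(ctrl.read_state()["force"].round(1),ctrl.read_state()["eef_pos"].round(1))
ims={n:ctrl.get_image(n) for n in ("top","scene","wrist")}
a=cv2.resize(ims["top"][130:245,185:250],None,fx=4.5,fy=4.5,interpolation=cv2.INTER_CUBIC)
b=cv2.resize(ims["scene"][165:230,225:305],None,fx=5,fy=5,interpolation=cv2.INTER_CUBIC)
w=cv2.resize(ims["wrist"][200:320,200:340],None,fx=2,fy=2)
c=np.zeros((600,800,3),np.uint8); c[:a.shape[0],:a.shape[1]]=a; c[:325,340:740]=b; c[340:580,340:620]=w
cv2.imwrite(f"pics/l{k}.png",c)
for n in ims: cv2.imwrite(f"pics/l{k}_{n}.png",ims[n])
E
python3 look.py 1
```

```text
[-0.7 -0.9 -0.3] [477.7  68.7  39.7]
```

View pics/l1.png

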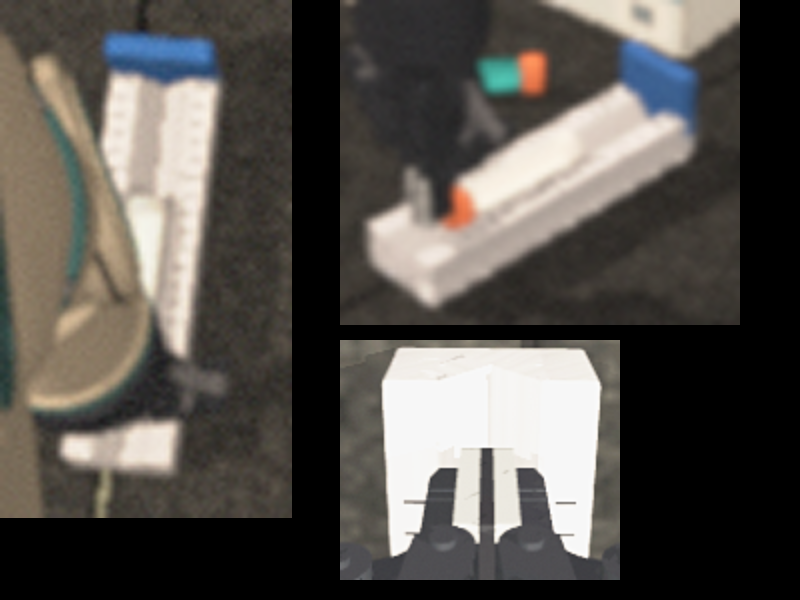

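The finger is behind the cap and has pushed it a little: the foot has moved up to top-crop (148,198). The cradle still lines up with its first position, and the fingers are centred on the groove.

```bash
python3 - <<'E'
from h import *
print("foot", ray("top",185+147/4.5,130+197/4.5,46).round(1), "stop base",ray("top",185+162/4.5,130+75/4.5,33).round(1))
im=cv2.imread("pics/l1_top.png"); cv2.imwrite("pics/l1z.png",cv2.resize(im[135:200,200:245],None,fx=9,fy=9,interpolation=cv2.INTER_CUBIC))
E
```

```text
foot [590.4  64.8  46. ] stop base [662.7  64.4  33. ]
```

View pics/l1z.png

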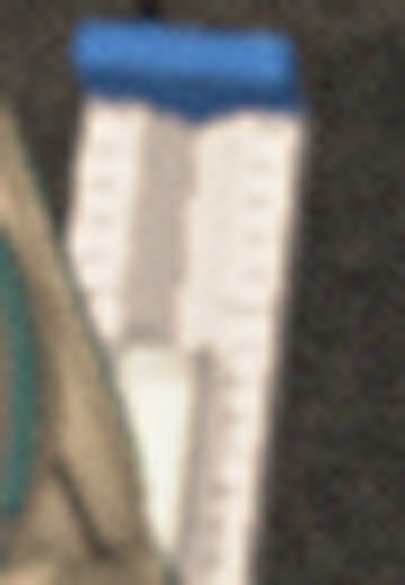

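arm_command --pt "0 0.2 0 0 0 0 0" --pt "0 0.3 0 0 0 0 0" --pt "0 0.3 0 0 0 0 0" --pt "0 0.3 -0.01 0 0 0 0" --pt "0 0.3 -0.01 0 0 0 0" --pt "0 0.3 0 0 0 0 0" --pt "0 0.3 -0.01 0 0 0 0" --pt "0 0.3 -0.01 0 0 0 0" --pt "0 0.3 0 0 0 0 0" --pt "0 0.3 -0.01 0 0 0 0" --pt "0 0.3 -0.01 0 0 0 0" --pt "0 0.3 0 0 0 0 0" --pt "0 0.3 -0.01 0 0 0 0" --pt "0 0.3 -0.01 0 0 0 0" --pt "0 0.3 0 0 0 0 0" --pt "0 0.3 -0.01 0 0 0 0" --pt "0 0.3 -0.01 0 0 0 0" --pt "0 0.3 0 0 0 0 0" --pt "0 0.2 0 0 0 0 0" --pt "0 0.1 0 0 0 0 0"

```text
clock: 6.18
eef_pos: [533.8, 67.7, 39.7]
tool_rot: [-3.079, 1.57, -3.109]
force: [-0.9, -0.3, 0.6]
width: -0.1
```

```bash
python3 look.py 2; python3 - <<'E'
from h import *
im=cv2.imread("pics/l2_top.png"); cv2.imwrite("pics/l2z.png",cv2.resize(im[135:200,200:245],None,fx=9,fy=9,interpolation=cv2.INTER_CUBIC))
E
```

```text
[-0.9 -0.3  0.6] [533.8  67.7  39.7]
```

View pics/l2.png

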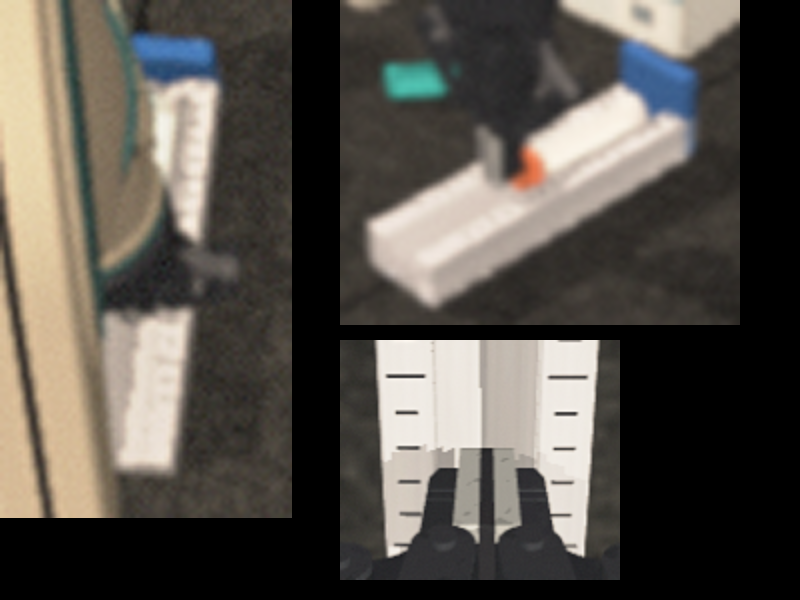

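View pics/l2z.png

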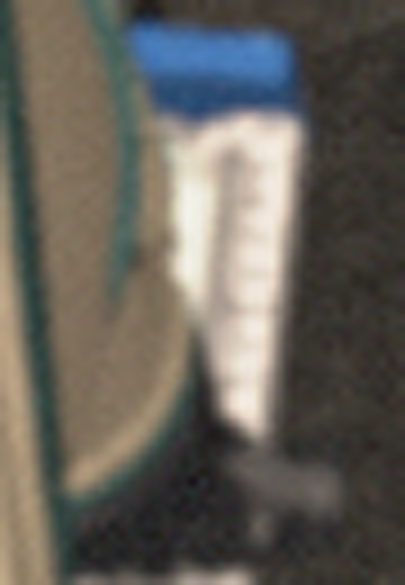

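arm_command --pt "0 0.2 -0.01 0 0 0 0" --pt "0 0.2 -0.01 0 0 0 0" --pt "0 0.2 0 0 0 0 0" --pt "0 0.2 0 0 0 0 0" --pt "0 0.1 0 0 0 0 0" --pt "0 0.1 0 0 0 0 0" --pt "0 0 0 0 0 0 0"

```text
clock: 6.92
eef_pos: [543.6, 67.5, 39.7]
tool_rot: [-3.059, 1.57, -3.089]
force: [-0.2, -0.6, -0.6]
width: -0.2
```

```bash
python3 look.py 3; python3 - <<'E'
from h import *
im=cv2.imread("pics/l3_top.png");im2=cv2.imread("pics/l3_scene.png")
cv2.imwrite("pics/l3z.png",np.hstack([cv2.resize(im[140:180,205:245],(400,400),interpolation=cv2.INTER_CUBIC),cv2.resize(im2[170:210,325-60:305],(400,400),interpolation=cv2.INTER_CUBIC)]))
E
```

```text
[-0.2 -0.6 -0.6] [543.6  67.5  39.7]
```

View pics/l3z.png

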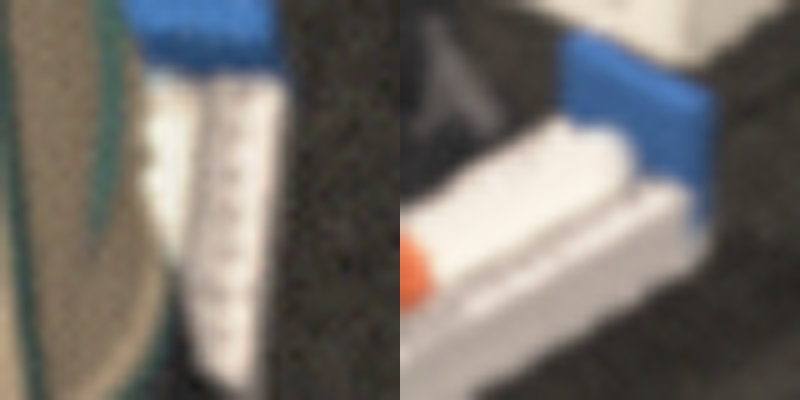

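The foot is now close to the blue plate, about 5 mm short by dead reckoning. I'll creep forward and watch the force.

arm_command --pt "0 0.1 0 0 0 0 0" --pt "0 0.1 0 0 0 0 0" --pt "0 0 0 0 0 0 0" --pt "0 0 0 0 0 0 0"

```text
clock: 7.4
eef_pos: [545.3, 67.4, 39.7]
tool_rot: [-2.902, 1.57, -2.932]
force: [-0.1, -0.3, 1.0]
width: -0.3
```

arm_command --pt "0 0.1 0 0 0 0 0" --pt "0 0 0 0 0 0 0" --pt "0 0 0 0 0 0 0"

```text
clock: 7.65
eef_pos: [546.3, 67.4, 39.7]
tool_rot: [-2.869, 1.57, -2.899]
force: [-1.1, 1.1, -0.7]
width: -0.2
```

arm_command --pt "0 0.1 0 0 0 0 0" --pt "0 0 0 0 0 0 0" --pt "0 0 0 0 0 0 0"

```text
clock: 7.9
eef_pos: [547.1, 67.4, 39.6]
tool_rot: [-2.93, 1.57, -2.96]
force: [-1.2, -0.2, 0.8]
width: -0.4
```

```bash
cat > gap.py <<'E'
from h import *
import sys,time
k=sys.argv[1]
F=[]; 
for i in range(4):
    im=ctrl.get_image("scene" if i%2 else "top"); F.append(ctrl.read_state()["force"][0])
    if i==0: t=im
    if i==1: s=im
print(np.round(F,1), ctrl.read_state()["eef_pos"].round(1))
cv2.imwrite(f"pics/g{k}_top.png",t);cv2.imwrite(f"pics/g{k}_scene.png",s)
cv2.imwrite(f"pics/g{k}.png",np.hstack([cv2.resize(t[140:180,205:245],(400,400),interpolation=cv2.INTER_CUBIC),cv2.resize(s[170:210,265:305],(400,400),interpolation=cv2.INTER_CUBIC)]))
E
python3 gap.py 1
```

```text
[-0.6 -1.  -1.7 -1.6] [547.2  67.4  39.7]
```

View pics/g1.png

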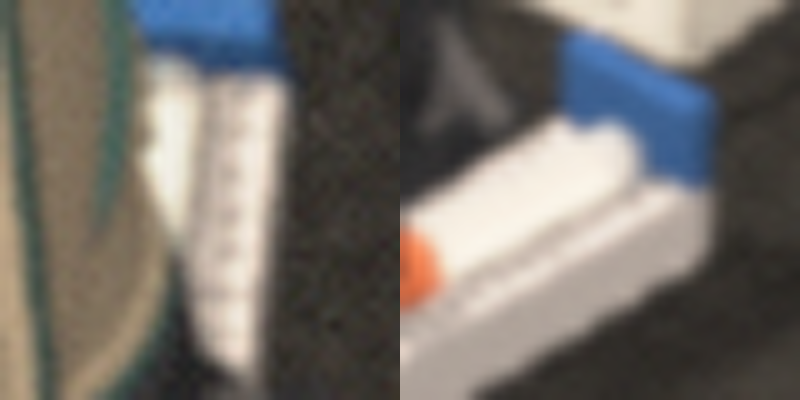

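The tube end has moved further up the plate. No clear contact force yet, so I'll carry on 1 mm at a time.

arm_command --pt "0 0.1 0 0 0 0 0" --pt "0 0 0 0 0 0 0" --pt "0 0 0 0 0 0 0"

```text
clock: 8.35
eef_pos: [547.3, 67.4, 39.6]
tool_rot: [-2.933, 1.568, -2.963]
force: [-4.8, 0.6, 2.5]
width: -0.0
```

```bash
python3 gap.py 2
```

```text
[-4.4 -5.8 -4.6 -4.9] [547.3  67.4  39.6]
```

Contact: the force stepped to about -5 N, below the 8 N creep level, and the tip stopped advancing. Backing straight off, then up and clear.

arm_command --pt "0 -0.1 0 0 0 0 0" --pt "0 -0.2 0 0 0 0 0" --pt "0 -0.4 0 0 0 0 0" --pt "0 -1 0 0 0 0 0" --pt "0 -1.5 0 0 0 0 0" --pt "0 -1 0 0 0 0 0" --pt "0 0 0 1 0 0 0" --pt "0 0 0 3 0 0 0" --pt "0 0 0 3 0 0 0" --pt "0 0 0 3 0 0 0" --pt "0 0 0 3 0 0 0" --pt "0 0 0 3 0 0 0" --pt "0 0 0 3 0 0 0" --pt "0 0 1 0 0 0 0" --pt "0 0 2 0 0 0 0" --pt "0 0 3 0 0 0 0" --pt "0 0 3 0 0 0 0" --pt "0 0 3 0 0 0 0" --pt "0 0 3 0 0 0 0" --pt "0 0 3 0 0 0 0"

```text
clock: 10.22
eef_pos: [507.2, 249.6, 230.6]
tool_rot: [0.689, 1.569, 0.659]
force: [0.5, 0.7, 0.5]
width: -0.3
```

```bash
python3 look.py 4; python3 - <<'E'
from h import *
a=cv2.imread("pics/l4_top.png"); b=cv2.imread("pics/l4_scene.png")
r=lambda m:cv2.resize(m,(400,400),interpolation=cv2.INTER_CUBIC)
cv2.imwrite("pics/l4z.png",np.hstack([r(a[140:180,205:245]),r(b[170:210,265:305])]))
E
```

```text
[0.5 0.7 0.5] [507.2 249.6 230.6]
```

View pics/l4.png

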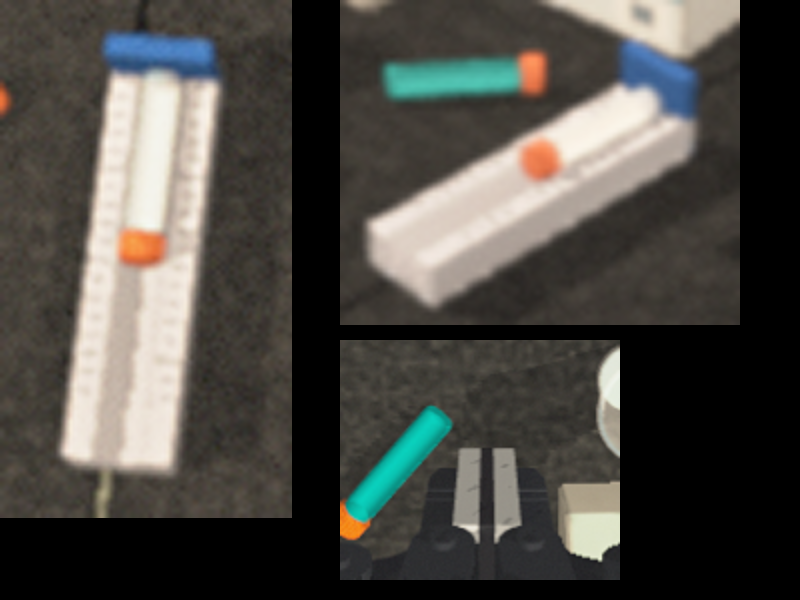

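View pics/l4z.png

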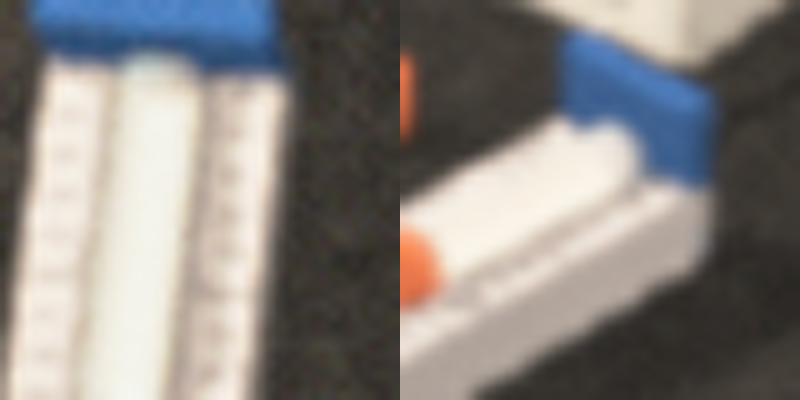

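```bash
python3 - <<'E'
from h import *
g=lambda f:cv2.cvtColor(cv2.imread(f),cv2.COLOR_BGR2GRAY).astype(np.float32)
for n,(y0,y1,x0,x1) in (("top",(222,245,190,235)),("top",(132,146,200,240)),("scene",(165,200,285,305)),("scene",(205,230,228,262))):
    A,B=[g(f"pics/{p}_{n}.png" if p!="0" else f"pics/{n}0.png")[y0:y1,x0:x1] for p in ("0","l4")]
    print(n,cv2.phaseCorrelate(A,B,cv2.createHanningWindow(A.shape[::-1],cv2.CV_32F)))
print("cap end", ray("top",185+140/4.5,130+264/4.5,40).round(1))
E
```

```text
top ((0.9981344008200956, -0.37029340444687264), 0.7924353985874741)
top ((0.2561381992498646, 0.7140151814196223), 1.0593991661071778)
scene ((-0.28165036560452883, -0.02365024908502633), 0.8812110321389304)
scene ((-0.06736082412923139, 0.7425852453983381), 0.5705145454406738)
cap end [555.7  66.3  40. ]
```

```bash
python3 - <<'E'
from h import *
def seg(f,lo,hi,box):
    im=cv2.imread(f); y0,y1,x0,x1=box; h=cv2.cvtColor(im[y0:y1,x0:x1],cv2.COLOR_BGR2HSV)
    m=cv2.inRange(h,lo,hi); M=cv2.moments(m,True); ys,xs=np.nonzero(m)
    return np.array([M["m10"]/M["m00"]+x0,M["m01"]/M["m00"]+y0]), M["m00"], ys.max()+y0
O=((3,120,120),(18,255,255)); B=((100,120,60),(125,255,255))
for f in ("top0","l1_top","l4_top"):
    print(f,"orange",seg(f"pics/{f}.png",*O,(165,245,198,235)) if f!="l1_top" else "", "blue",seg(f"pics/{f}.png",*B,(132,152,200,245)))
for f in ("scene0","l4_scene"):
    print(f,"blue",seg(f"pics/{f}.png",*B,(168,200,280,305)))
# patch template match of cradle right edges/front
up=lambda f:cv2.resize(cv2.cvtColor(cv2.imread(f),cv2.COLOR_BGR2GRAY),None,fx=8,fy=8,interpolation=cv2.INTER_CUBIC)
for a,b,bx in (("top0","l4_top",(218,240,193,230)),("top0","l4_top",(132,143,202,240)),("scene0","l4_scene",(168,205,280,306)),("scene0","l4_scene",(205,230,296-70,250))):
    A,Bm=up(f"pics/{a}.png"),up(f"pics/{b}.png"); y0,y1,x0,x1=[8*v for v in bx]
    r=cv2.matchTemplate(Bm[y0-24:y1+24,x0-24:x1+24],A[y0:y1,x0:x1],cv2.TM_CCOEFF_NORMED); _,v,_,l=cv2.minMaxLoc(r); print(bx,(np.array(l)-24)/8,round(v,3))
c0=seg("pics/top0.png",*O,(165,245,198,235))[0]; c1=seg("pics/l4_top.png",*O,(165,245,198,235))[0]
a,b=ray("top",*c0,45),ray("top",*c1,45); print("cap centre",a.round(1),b.round(1),np.linalg.norm(b-a))
E
```

```text
top0 orange (array([211.515625, 219.40625 ]), 64.0, np.int64(223)) blue (array([220.32446809, 141.88297872]), 188.0, np.int64(147))
l1_top orange  blue (array([220.34031414, 141.81151832]), 191.0, np.int64(147))
l4_top orange (array([216.09090909, 184.63636364]), 66.0, np.int64(188)) blue (array([220.42285714, 141.55428571]), 175.0, np.int64(146))
scene0 blue (array([288.35338346, 180.51879699]), 133.0, np.int64(187))
l4_scene blue (array([288.75675676, 180.03603604]), 111.0, np.int64(187))
(218, 240, 193, 230) [-0.25  0.  ] 0.965
(132, 143, 202, 240) [0. 0.] 0.991
(168, 205, 280, 306) [ 0.625 -0.25 ] 0.968
(205, 230, 226, 250) [-0.375 -0.125] 0.96
cap centre [481.  70.  45.] [564.1  66.4  45. ] 83.1860924550283
```

The cap centre moved 83 mm, against an estimated gap of 84 mm, and the cradle matches within a fraction of a pixel. One close wrist look at the foot and stop will settle it.

arm_command --pt "0 1 0 1 0 0 0" --pt "0 2 0 2 0 0 0" --pt "0 3 0 1 0 0 0" --pt "0 3 0 0 0 0 0" --pt "0 3 0 0 0 0 0" --pt "0 3 0 0 0 0 0" --pt "0 3 -1 0 0 0 0" --pt "0 2 -3 0 0 0 0" --pt "0 0 -3 0 0 0 0" --pt "0 0 -3 0 0 0 0" --pt "0 0 -3 0 0 0 0" --pt "0 0 -3 0 0 0 0" --pt "0 0 -2 0 0 0 0" --pt "0 0 0 0 0 0 0" --pt "0 0 0 0 0 0 0"

```text
clock: 11.62
eef_pos: [706.8, 64.0, 270.1]
tool_rot: [-1.34, 1.57, -1.375]
force: [-0.1, -0.0, 0.4]
width: -0.3
```

```bash
python3 - <<'E'
from h import *
T,M=wT(); im=ctrl.get_image("wrist"); np.save("T5.npy",T); cv2.imwrite("pics/w5.png",im); print(M[:3,3])
cv2.imwrite("pics/w5c.png",cv2.resize(im[130:280,200:340],None,fx=4,fy=4,interpolation=cv2.INTER_CUBIC))
E
```

```text
[706.78221604  64.03668878 270.13978179]
```

View pics/w5c.png

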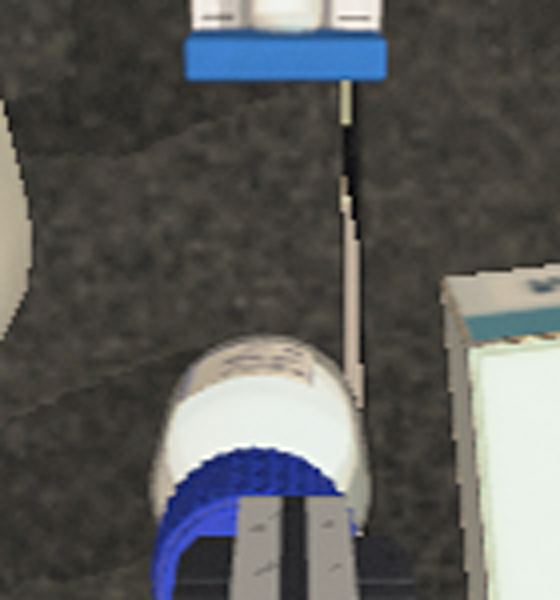

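```bash
python3 - <<'E'
from h import *
im=cv2.imread("pics/w5.png")
cv2.imwrite("pics/w5d.png",cv2.resize(im[60:155,230:310],None,fx=6,fy=6,interpolation=cv2.INTER_CUBIC))
E
```

```text
(no output)
```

View pics/w5d.png

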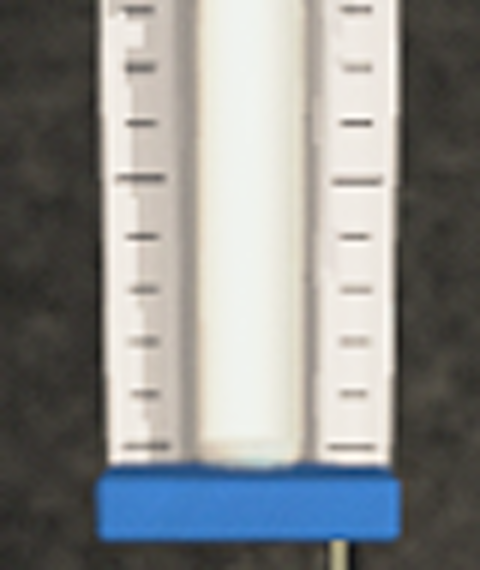

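The wrist crop shows the foot at (250,463) flush against the blue plate at (250,470), with the tube still seated in the groove. I'll rise a little clear of the bottle and hand in.

arm_command --pt "0 0 0 1 0 0 0" --pt "0 0 0 2 0 0 0" --pt "0 0 0 1 0 0 0" --pt "0 0 0 0 0 0 0" --pt "0 0 0 0 0 0 0" --pt "0 0 0 0 0 0 0"

```text
clock: 12.17
eef_pos: [705.9, 68.0, 309.1]
tool_rot: [-2.981, 1.569, -3.01]
force: [-0.2, 0.5, 0.5]
width: -0.2
```

```bash
python3 -c "
from h import *
print(ctrl.read_state()['force'].round(1)); print(ctrl.finish_job())"
```

```text
[-0.2  0.5  0.5]
the job is handed in; nothing more can be done
None
```

The orange-capped tube now lies in its groove with its foot against the blue stop plate. I handed the job in at about 12 s. With the fingers shut, I pushed on the cap's end face until the tube met the stop at about 5 N, below the 8 N at which the cradle starts to creep. I then backed straight off and lifted clear.

**Tube home:** the last close wrist view shows the foot flush against the plate. The cap moved 83 mm, against an estimated gap of 84 mm.

**Cradle:** the blue plate and the cradle in the top view match the first pictures to within about 0.3 px (about 0.7 mm).

**White-capped tube:** I never went near it, and I made no separate check of it at the end.

**Checks that disagreed:**
- A phase correlation on small windows gave noisy shifts of up to 1 px. Template matching in the scene view gave up to 0.6 px, with directions that did not agree. I took both as noise.
- One reading of the cap's end in the top view put the foot about 3 mm short of the stop. The contact force and the close-up both contradict that.

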